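# Hang the coated L-panel level on its hook hanger

### The job

Take the red-gripped hook hanger off its stand, catch the yellow L-shaped panel with the hook through the one hole by which it hangs level, lift it out of the rack, and put the hanger back in its seat on the stand with the panel hanging level and still. The yellow finish is fresh: carry the panel on the hook only and do not touch it with the gripper. Leave the bare metal panel in its rack slot.

Things in the scene. Friction and masses are not known exactly. Their poses are not given: they have to be found in the camera images.
- stand: Fixed aluminium stand on a dark base 110x110x12 mm. Two level arms, 14 wide, 10 thick, 24 mm gap between, run along its x from -34 mm (open front, towards the robot) to a 52 mm wide upright at x 50 to 66 mm; nothing is higher than they are but their lips. Origin: on the bench under the seat; x from open front to upright, z up.
- stand_seat (a point): Seat centre on the stand, midway between the arms, at the height of their top faces (205 mm above the bench). Black lips 5 mm high across each arm, at x -34 to -25 and 24 to 33 mm, keep the hanger's flange between them. Axes as the stand.
- hanger: Loose steel hook hanger, 120 g, starts parked in the stand's seat, axes as the stand's. Origin: rod axis at the hook's low point. 7 mm rod runs down from the flange at x -16 mm, then forward as a shallow trough, its axis at (x,z) = (-16,6), (-8,1), (0,0), (9,1), (18,4.5) mm, tip pointing along +x. Flange 40 (x) x 56 (y) x 6 mm, underside at z 45 mm, rests on the arms.
- hanger_grip (a point): Point inside the hanger's red grip block, 73 mm above the hanger's origin. The block is 22 (x) x 26 (y) mm and stands on the flange from z 51 to 85 mm above the hanger's origin; grip it from above across y with the fingertips clear of the flange. Axes as the hanger.
- rack: Fixed black rack, base 110 (x) x 150 (y) x 16 mm, with two slots along its y at x -35 and +35 mm, 8 mm wide, slot floor at z 16 mm, between grey fins that reach up to z 52 mm. Origin: on the bench under its middle. A fixed black and green test fixture, under 70 mm high, lies between rack and stand.
- panel: Yellow L-shaped panel, uniform 6 mm plate, about 190 g, loose, upright in either rack slot. x normal to its face, z up. Origin: mid-thickness, bottom edge, middle of the 140 mm width. Bar: y -70 to 70, z 95 to 140 mm; leg: y -70 to 0, z 0 to 95 mm. Five 18 mm through-holes, centres at z 124, y -44.3, -20.3, 3.7, 27.7, 51.7 mm. By a wrong hole it hangs 20 degrees or more askew.
- other_panel: Bare metal panel in the other slot, to be left alone: mirror image of the yellow one (leg at y 0 to 70 mm), same size, origin and axes alike.
There are look-alikes about, which are no part of the job. What is shaped like the hanger but turquoise is not meant.

How it is judged (in metres and radians):
On the way, in this order (a step that is already met when the one before it is completed fails the run):
1. the hanger is taken off its stand (distance between hanger and stand above 0.24 m), for 0.1 s.
2. the yellow panel hangs on the hook, level and clear of the rack (contact force between panel and hanger above 0.8 N and contact force between panel and rack below 0.05 N and z of panel in the frame of rack above 0.055 m and angle between panel's own z axis and vertical below 0.2 rad), for 0.2 s.
At the end, for the whole second after the job is handed in: the hanger rests flat in the stand's seat (within 15 mm of its centre, 4 mm in height, 4 degrees), the yellow panel hangs from its hook and from nothing else, level within 8 degrees and still, and the bare panel stands in its slot within 20 mm of where it was (horizontal distance between hanger and stand_seat below 0.015 m and z of hanger in the frame of stand_seat between -0.049 and -0.041 m and angle between hanger's own z axis and vertical below 0.07 rad and contact force between hanger and stand above 1 N and contact force between panel and hanger above 0.8 N and contact force between panel and stand below 0.1 N and angle between panel's own z axis and vertical below 0.14 rad and linear speed of panel below 0.03 m/s and angular speed of panel below 0.3 rad/s and angle between other_panel's own z axis and vertical below 0.1 rad and distance of other_panel from where it was at the start of the episode below 0.02 m); the robot touches nothing.
It fails at once if the fingers or the arm touch the yellow panel with more than 1 N (contact force between any of the fingers, the arm and panel above 1 N).
It fails at once if the bare panel is shifted by more than 30 mm (distance of other_panel from where it was at the start of the episode above 0.03 m).
It also fails if it takes over 72 s, if anything falls off the work surface, if the arm or the gripper's body presses on something with over 40 N, if the wrist force passes 120 N, or if a joint passes its speed limit or range.

### The arm

A 6-joint arm with a two-finger parallel gripper is mounted at the origin on a cart in front of the work surface, level with it; the furniture and walls round the work are solid. World frame = base frame: x ahead of the robot, y to its left, z up, the work surface at z = 0. Lengths are in mm, angles in rad, forces in N, time in s.
With the tool pointing down it reaches from about 300 to 775 mm from the base axis. Payload 14.6 kg.
Tool frame: the origin (TCP) lies between the finger pads; the fingertips stand ahead of it and the grasp point (between the pads) lies 11 mm behind it (manip.finger_overhang is the z of the fingertips in the tool frame, in mm); z points along the fingers, y is the line along which they close (so a half turn about z gives the same grasp; the last joint's range is limited). The gripper opens to 94 mm and grips with 3 to 60 N. Pads are 16 mm wide; open, the fingers measure 119 mm over their backs; the gripper's body (75 mm by 177 mm) begins 78 mm behind the grasp point.
Start: joints at [1.081, 0.3, 1.521, -0, 1.321, -0.067], TCP at [225.67, 501.56, 213.446] pointing down, gripper open.
Joint ranges: [-3.03, 3.03], [-0.79, 2.21], [0.23, 2.52], [-1.04, 4.18], [0, 3.07], [-2.55, 2.55]. Speed limits (rad/s): [2.22, 2.22, 2.57, 3.14, 3.14, 3.14].

### API

Orientations are given as [roll, pitch, yaw] about the fixed x, y, z axes, in that order (R = Rz(yaw) Ry(pitch) Rx(roll)).
In Python, from cell import manip gives the robot as it stands.
- The arm moves only by the tool jog_arm, never from a script. Its argument "series" is a list of rows, each a list of 7 numbers: the shift along the world's x, y, z as a fraction of full scale, then the turn, a rotation vector about the world's x, y, z as a fraction of full scale, then the closure, from 0 (fully open) to 1 (shut). In form: [[dx, dy, dz, wx, wy, wz, fingers], ...]. A call has 1 to 8 rows; each row is the pose to reach, as a shift and turn from the pose commanded when the call began; what a row does not reach only later rows make up. Full scale, the value 1, is 120 mm for a shift and 90 degrees for a turn. A row lasts 1/12 s, in which the tool goes at most 41.7 mm and 7.16 degrees, less where a joint would pass 70% of its speed; a pose out of reach is approached as far as the arm can. A call with a number of a shift or a turn outside -1 to 1 is refused whole. A call with a gripper value outside its range is refused whole. The fingers move at their own pace and stop on an object; "grip_force" is the grip in N (left out, the last holds). Time passes only in rows, so rows that repeat a pose let the fingers close. It gives the time, the measured TCP pose, the force, the opening and the grip force at its end, in the units of the state.
- manip.read_state(): the state, without advancing time (a new reading comes with each control period).
- manip.camera(name): name is "scene" or "top" or "wrist"; returns a dict with "frame" (420x560x3 uint8, red, green, blue), "vfov" (degrees; the focal length in pixels is half the picture's height over the tangent of half this angle, whatever the lens; pixels are square), "cx", "cy" (the principal point, pixels), "k1" (the pictures are not rectified: a ray, as slopes to the right and down, at radius r is drawn at 1 + k1 r^2 times it, then the intrinsics apply), "R" (3x3) and "t" (3): a world point X has camera coordinates R X + t; the wrist camera has in their place "hand_eye" (4x4, takes a point from camera to tool coordinates, whose origin is the TCP and whose axes are the flange's). Camera axes: x right, y down, z forward; pixel columns grow to the right and rows downward; lengths in mm; the calibration is good to about 2 mm. A picture is of the moment at which its call begins: read the wrist's pose just before it. There is no depth.
- manip.sign_off(): hands the job in; it is judged then, once.
The state is a dict: "clock": time; "joints": joint angles; "qd": joint speeds; "effort": joint torques, N m; "eef_pos": TCP position; "eef_rot": TCP orientation; "wrist_force": force on the tool from outside, world axes, zero at the start; "moment": the same for the moment, N m; "finger_gap": finger opening in mm; "finger_force": force on a finger pad.
Only numpy, scipy, OpenCV 4.12 (cv2) and the standard library are available. Lean on these libraries where they do the work, as an engineer would, in place of code of your own. Each camera call takes 0.05 s, during which the arm holds its last target. There are 200 camera calls.

## Working session

There is one attempt and no reset: what is moved stays moved. The work goes in short steps, Python scripts to look and compute and a tool call to move; the robot and the scene stay as the last step left them, time stands still between calls to the robot, and variables do not carry over. Pictures are saved under pics/ and viewed, at most 10 in all, crops included, and the job is handed in when it is done.

Besides the shell and the picture viewer there is one more tool, called after ">>>" in YAML: its name, and indented under it one key for each argument. jog_arm: Moves the arm, as the interface text tells. Its arguments: {"type":"object","properties":{"series":{"type":"array"},"grip_force":{"type":"number"}},"required":["series"]}

```bash
mkdir -p pics
cat > h.py <<'E'
import numpy as np, cv2
from cell import manip
def snap(n,f):
    c=manip.camera(n); np.savez(f'pics/{f}.npz',**{k:np.array(v) for k,v in c.items()}); cv2.imwrite(f'pics/{f}.png',c['frame'][:,:,::-1]); return c
def load(f): return dict(np.load(f'pics/{f}.npz'))
def foc(c): return c['frame'].shape[0]/2/np.tan(np.radians(float(c['vfov']))/2)
def proj(c,X):
    X=np.atleast_2d(X).astype(float); p=X@c['R'].T+c['t']; s=p[:,:2]/p[:,2:]; r2=(s**2).sum(1,keepdims=True)
    return s*(1+c['k1']*r2)*foc(c)+[float(c['cx']),float(c['cy'])]
def ray(c,uv):
    d=(np.array(uv,float)-[float(c['cx']),float(c['cy'])])/foc(c); s=d.copy()
    for _ in range(30): s=d/(1+c['k1']*(s@s))
    v=c['R'].T@np.r_[s,1]; return -c['R'].T@c['t'], v
def atz(c,uv,z):
    o,v=ray(c,uv); return o+v*(z-o[2])/v[2]
E
python3 - <<'E'
from h import *
for n in('scene','top'):
    c=snap(n,n+'0'); print(n,c['vfov'],c['k1'],-c['R'].T@c['t'])
print(manip.read_state(),manip.finger_overhang)
a=cv2.imread('pics/scene0.png')
E
```

```text
scene 49.69627813256914 -0.03154085697161729 [-385.24105931 -285.90616096  999.37649267]
top 52.48090532598713 0.02758060550822585 [ 326.16508902  153.18398961 1151.75813616]
{'clock': 0.1, 'joints': array([ 1.08144272e+00,  3.00425166e-01,  1.52151823e+00,  1.62940159e-05,
        1.32070609e+00, -6.66179621e-02]), 'qd': array([-1.60126045e-05,  1.55688199e-03,  8.55379692e-04,  1.30011240e-05,
       -7.68909282e-04, -4.81505511e-04]), 'effort': array([-1.16041218e-03, -5.32639503e+01, -3.53289735e+01,  7.08821020e-02,
        2.34361592e-02, -5.37513790e-05]), 'eef_pos': array([225.54129133, 501.37746099, 212.93810914]), 'eef_rot': array([-3.14053922e+00, -8.60998021e-05,  2.71885293e+00]), 'wrist_force': array([ 0.22432286, -1.11947736, -0.81124028]), 'moment': array([ 0.04322433, -0.0039777 ,  0.02128358]), 'finger_force': 0.0, 'finger_gap': 94.01991087930553} 8.0
```

View pics/scene0.png

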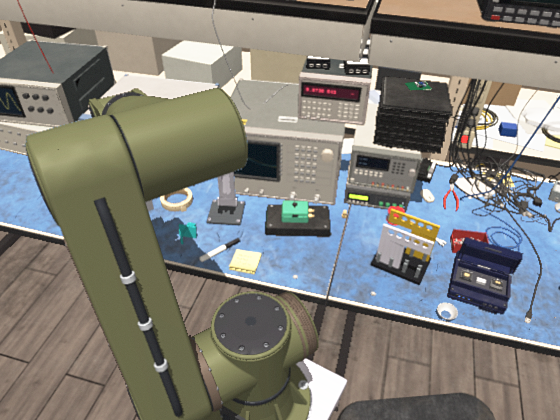

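View pics/top0.png

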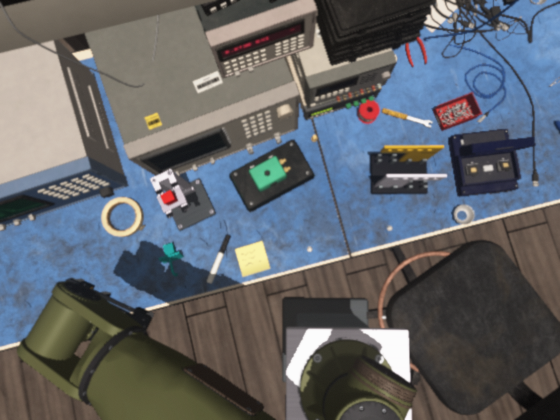

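Top view: the red grip block sits at (168,197) on the stand. The turquoise look-alike is at (170,255), and a red spool is at (368,110). In the rack, the yellow panel is at about (412,153) in the far slot and the bare one at (410,177). I'll confirm with one enlarged composite.

Run:
```python
from h import *
t=cv2.imread('pics/top0.png'); s=cv2.imread('pics/scene0.png')
r=lambda i,x,y,w,h:cv2.resize(i[y:y+h,x:x+w],(400,300),interpolation=cv2.INTER_CUBIC)
a=np.vstack([np.hstack([r(t,140,160,80,60+0),r(t,360,135,96,72)]),np.hstack([r(s,190,150,100,75),r(s,365,200,88,66+14)])])
cv2.imwrite('pics/c1.png',a)
c=load('top0')
print('grip',atz(c,(168,197),245)); 
for uv in [(371,152),(429,155),(427,193),(371,191)]: print('rackbase',atz(c,uv,16))
```

```text
grip [459.09676042 414.21837852 245.        ]
rackbase [617.85827567 -68.91305651  16.        ]
rackbase [ 609.4465831  -224.44226954   16.        ]
rackbase [ 505.56178716 -215.51382953   16.        ]
rackbase [510.64300508 -66.8604036   16.        ]
```

View pics/c1.png

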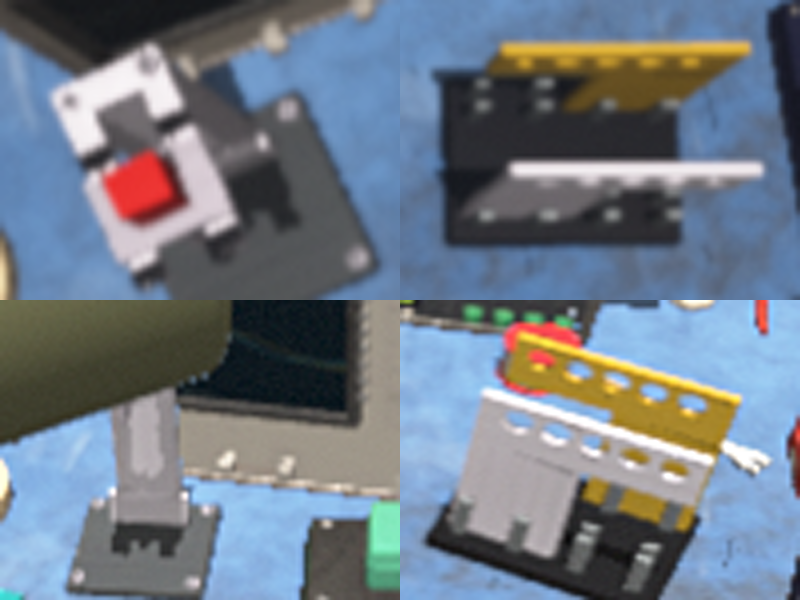

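The composite shows the red block on the light flange in the stand (top px 168,197), with the upright up-left of it and the open front towards the robot. The yellow panel is in the far slot with its leg at world −y, so its y axis is roughly world +y. Its centre of mass is at y≈−18, so the hole at −20.3 is the right one: second from the right, scene px about (421,225). I'll move up and look at the stand with the wrist camera.

>>> jog_arm:
  series:
    - [0,0,0.33,0,0,0,0]
    - [0,0,0.66,0,0,0,0]
    - [0.2,-0.1,1,0,0,0,0]
    - [0.4,-0.2,1,0,0,0,0]
    - [0.6,-0.3,1,0,0,0,0]
    - [0.8,-0.4,1,0,0,0,0]
    - [1,-0.5,1,0,0,0,0]
    - [1,-0.5,1,0,0,0,0]

```text
clock: 0.77
eef_pos: [348.8, 439.6, 332.8]
eef_rot: [-3.14, 0.0, 2.715]
wrist_force: [-0.5, 0.1, 0.7]
finger_gap: 94.1
finger_force: 0.0
```

>>> jog_arm:
  series:
    - [0.1,-0.1,0.3,0,0,0,0]
    - [0.2,-0.1,0.6,0,0,0,0]
    - [0.3,-0.1,0.8,0,0,0,0]
    - [0.3,-0.1,0.8,0,0,0,0]
    - [0.3,-0.1,0.8,0,0,0,0]

```text
clock: 1.18
eef_pos: [381.8, 429.9, 429.7]
eef_rot: [3.141, 0.0, 2.718]
wrist_force: [-0.5, -0.2, -0.8]
finger_gap: 93.8
finger_force: 0.0
```

```bash
cat >> h.py <<'E'
from scipy.spatial.transform import Rotation as Ro
def wsnap(f):
    s=manip.read_state(); c=manip.camera('wrist'); he=np.array(c['hand_eye'])
    T=np.eye(4); T[:3,:3]=Ro.from_euler('xyz',s['eef_rot']).as_matrix(); T[:3,3]=s['eef_pos']
    M=np.linalg.inv(T@he); c=dict(c); c['R']=M[:3,:3]; c['t']=M[:3,3]
    np.savez(f'pics/{f}.npz',**{k:np.array(v) for k,v in c.items()}); cv2.imwrite(f'pics/{f}.png',c['frame'][:,:,::-1]); return c
E
python3 - <<'E'
from h import *
c=wsnap('w1'); s=manip.read_state(); print(s['eef_pos'],s['eef_rot'],s['joints'],-c['R'].T@c['t'],c['hand_eye'])
snap('top','top1');snap('scene','scene1')
E
```

```text
[381.35862899 429.82184571 428.48695925] [-3.14049277e+00 -5.77435174e-04  2.71883222e+00] [ 7.81266980e-01  3.09642362e-01  1.02283829e+00  1.48863019e-04
  1.81034580e+00 -3.66734002e-01] [311.14065997 461.58783302 600.05257787] [[ 1.19062180e-04 -9.64849720e-01 -2.62802213e-01  7.73975441e+01]
 [ 9.99999900e-01  1.84359815e-06  4.46280006e-04  8.09341380e-02]
 [-4.30108637e-04 -2.62802240e-01  9.64849624e-01 -1.70360481e+02]
 [ 0.00000000e+00  0.00000000e+00  0.00000000e+00  1.00000000e+00]]
```

View pics/w1.png

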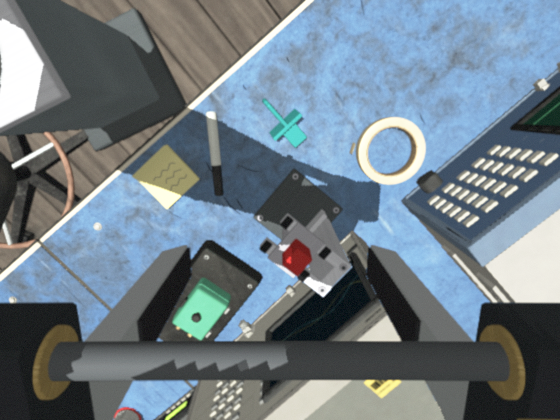

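The wrist view shows the red grip at (296,260), with dark base corners at about (295,170) and (340,210). I'll enlarge it to pick points.

Run:
```python
from h import *
w=cv2.imread('pics/w1.png'); t=cv2.imread('pics/top1.png')
a=cv2.resize(w[165:305,245:365],(480,560),interpolation=cv2.INTER_CUBIC)
b=cv2.resize(t[165:235,145:185+40-5],(300,280),interpolation=cv2.INTER_CUBIC)
c=cv2.resize(cv2.imread('pics/scene1.png')[190:245,365:440],(300,220),interpolation=cv2.INTER_CUBIC)
o=np.zeros((560,780,3),np.uint8); o[:,:480]=a; o[:280,480:]=b; o[320:540,480:]=c
cv2.imwrite('pics/c2.png',o)
for f in('w1','top1'):
    c=load(f); m=cv2.inRange(cv2.cvtColor(c['frame'],cv2.COLOR_RGB2HSV),(0,180,150),(6,255,255))|cv2.inRange(cv2.cvtColor(c['frame'],cv2.COLOR_RGB2HSV),(174,180,150),(180,255,255))
    n,l,st,ce=cv2.connectedComponentsWithStats(m)
    for i in range(1,n):
        if st[i,4]>40: print(f,st[i],ce[i],atz(c,ce[i],245))
```

```text
top1 [359 101  19  18 219] [368.8173516  109.80365297] [653.70794537 -21.08364993 245.        ]
```

View pics/c2.png

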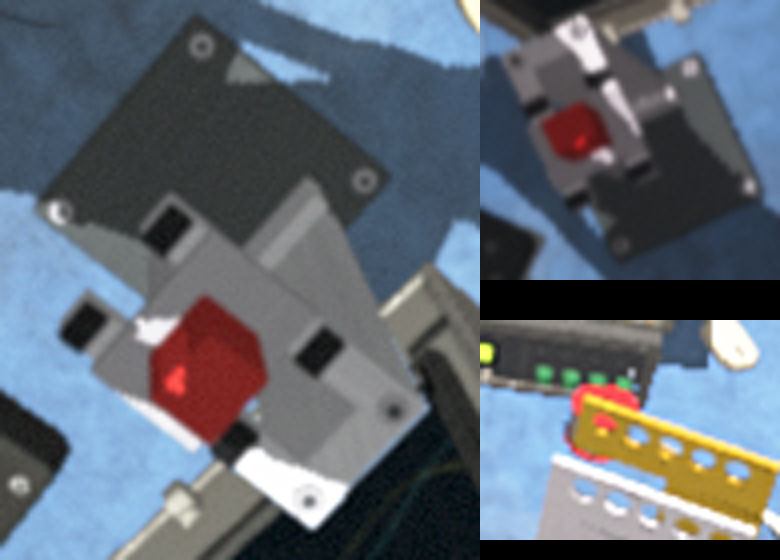

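Run:
```python
from h import *
from scipy.optimize import least_squares
L=np.array([[-29.5,19,210],[-29.5,-19,210],[28.5,19,210],[28.5,-19,210],[66,26,205],[66,-26,205]])
W=np.array([[170,230],[85,325],[320,350],[237,440],[430,410],[315,528]])/4+[245,165]
T=np.array([[98,198],[160,172],[57,105],[118,78]])/4+[145,165]
w=load('w1');t=load('top1')
def g(p,L=L):
    c,s=np.cos(p[2]),np.sin(p[2]); return np.c_[L[:,:2]@np.array([[c,s],[-s,c]])+p[:2],L[:,2]]
fs={'w':lambda p:(proj(w,g(p))-W).ravel(),'t':lambda p:(proj(t,g(p,L[:4]))-T).ravel()}
fs['b']=lambda p:np.r_[fs['w'](p),fs['t'](p)]
for k in fs:
    r=least_squares(fs[k],[459,414,-.4]); print(k,r.x,np.round(r.fun,1))
print([atz(w,np.array(u)/4+[245,165],12) for u in [(197,12),(390,178),(38,207)]])
# yellow/panel top edge ends
```

```text
w [4.58910207e+02 4.18219487e+02 4.45487356e-01] [ 0.1 -0.4 -0.1 -0.   0.7  0.6 -0.2  1.1  0.1 -1.1 -0.6 -0.3]
t [4.59013969e+02 4.15202039e+02 4.37832231e-01] [-0.2  0.3 -0.  -0.4 -0.   0.2  0.3 -0.1]
b [4.58981259e+02 4.17701646e+02 4.48869688e-01] [-0.4 -0.1 -0.5  0.3  0.3  0.7 -0.5  1.3 -0.2 -1.  -0.8 -0.1 -1.2  0.3
 -1.1 -0.5 -1.2  0.3 -1.  -0.1]
[array([401.37495957, 450.16232407,  12.        ]), array([499.15690135, 496.22685812,  12.        ]), array([449.7079087 , 355.55375663,  12.        ])]
```

>>> jog_arm:
  series:
    - [0.16,-0.03,0,0,0,0.08,0]
    - [0.32,-0.05,-0.1,0,0,0.16,0]
    - [0.48,-0.08,-0.2,0,0,0.24,0]
    - [0.645,-0.11,-0.3,0,0,0.32,0]
    - [0.645,-0.11,-0.4,0,0,0.4,0]
    - [0.645,-0.11,-0.5,0,0,0.48,0]
    - [0.645,-0.11,-0.6,0,0,0.553,0]
    - [0.645,-0.11,-0.6,0,0,0.553,0]

```text
clock: 2.0
eef_pos: [458.2, 416.2, 354.1]
eef_rot: [-3.14, -0.005, -2.69]
wrist_force: [0.4, -1.0, -0.7]
finger_gap: 94.2
finger_force: 0.0
```

Run:
```python
from h import *
c=wsnap('w2'); s=manip.read_state(); print(s['eef_pos'],s['eef_rot'],s['joints'])
# predicted points of block/lips for est pose
p=[459,416.5,.445]
c0,s0=np.cos(p[2]),np.sin(p[2])
L=np.array([[-29.5,19,210],[-29.5,-19,210],[28.5,19,210],[28.5,-19,210],[11,13,245],[11,-13,245],[-11,13,245],[-11,-13,245]])
G=np.c_[L[:,:2]@np.array([[c0,s0],[-s0,c0]])+p[:2],L[:,2]]
im=cv2.imread('pics/w2.png'); q=proj(c,G); print(q.round(1))
big=cv2.resize(im,None,fx=1,fy=1)
for u in q: cv2.circle(big,(int(round(u[0])),int(round(u[1]))),2,(0,255,0),-1)
x0,y0=q.mean(0).astype(int)-[100,75]; x0=max(x0,0); y0=min(max(y0,0),270)
cv2.imwrite('pics/w2b.png',cv2.resize(big[y0:y0+150,x0:x0+200],(800,600),interpolation=cv2.INTER_CUBIC)); print(x0,y0)
```

```text
[458.35432874 416.30235951 355.7951076 ] [-3.14085634 -0.00330641 -2.69725641] [ 6.78191738e-01  4.11595542e-01  1.04923807e+00  5.02441692e-05
  1.68414607e+00 -1.33693646e+00]
[[299.4 171. ]
 [256.  170.7]
 [298.  233.9]
 [256.6 233.6]
 [293.3 227.1]
 [261.3 226.8]
 [293.8 200.7]
 [261.2 200.5]]
177 133
```

View pics/w2b.png

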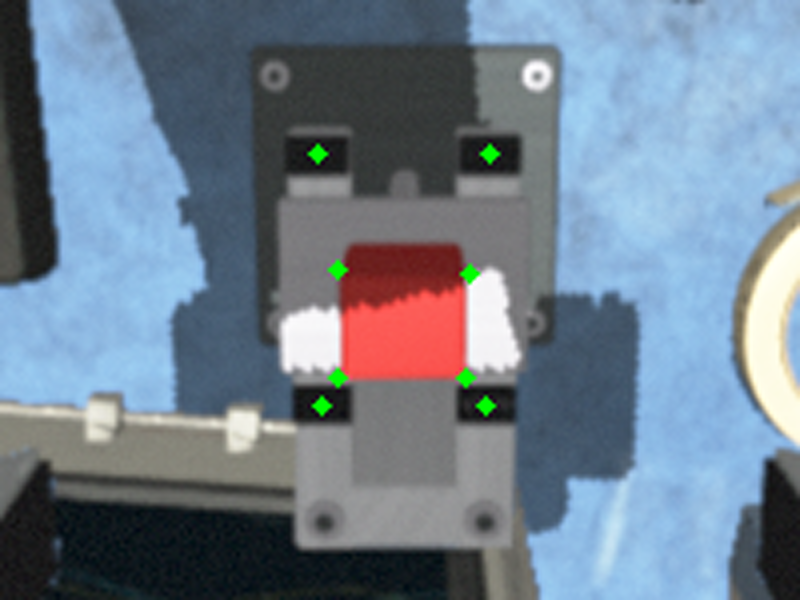

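The predicted points land on the lips and the block to about 1 mm. Descending to grasp.

>>> jog_arm:
  series:
    - [0.005,0,-0.2,0,0,0,0]
    - [0.005,0,-0.45,0,0,0,0]
    - [0.005,0,-0.7,0,0,0,0]
    - [0.005,0,-0.9,0,0,0,0]
    - [0.005,0,-1,0,0,0,0.3]
    - [0.005,0,-1,0,0,0,0.3]

```text
clock: 2.55
eef_pos: [459.0, 416.1, 235.5]
eef_rot: [-3.141, -0.004, -2.698]
wrist_force: [-1.6, -0.5, -0.3]
finger_gap: 84.0
finger_force: 0.0
```

>>> jog_arm:
  series:
    - [0,0,-0.06,0,0,0,0.4]
    - [0,0,-0.117,0,0,0,0.5]
    - [0,0,-0.117,0,0,0,1]
    - [0,0,-0.117,0,0,0,1]
    - [0,0,-0.117,0,0,0,1]
    - [0,0,-0.117,0,0,0,1]
    - [0,0,-0.117,0,0,0,1]
    - [0,0,-0.117,0,0,0,1]
  grip_force: 45

```text
clock: 3.22
eef_pos: [459.7, 416.4, 223.7]
eef_rot: [3.142, 0.0, -2.696]
wrist_force: [-0.1, -0.0, -0.2]
finger_gap: 30.9
finger_force: 0.0
```

>>> jog_arm:
  series:
    - [0,0,0,0,0,0,1]
    - [0,0,0,0,0,0,1]
    - [0,0,0,0,0,0,1]
    - [0,0,0,0,0,0,1]

```text
clock: 3.55
eef_pos: [459.7, 416.4, 223.6]
eef_rot: [-3.142, 0.0, -2.696]
wrist_force: [0.3, 0.1, 2.3]
finger_gap: 25.4
finger_force: 45.0
```

Run:
```python
from h import *
s=manip.read_state(); print(s['eef_pos'],s['eef_rot'],s['finger_gap'],s['finger_force'],s['wrist_force'])
```

```text
[459.73393816 416.357752   223.58240302] [-3.14159138e+00  2.80812760e-04 -2.69579764e+00] 25.441753904018174 44.99445140361786 [0.34233662 0.09999985 2.31712102]
```

>>> jog_arm:
  series:
    - [0,0,0.1,0,0,0,1]
    - [0,0,0.25,0,0,0,1]
    - [0,0,0.45,0,0,0,1]
    - [0,0,0.65,0,0,0,1]
    - [0,0,0.85,0,0,0,1]
    - [0,-0.15,1,0,0,-0.05,1]
    - [0,-0.4,1,0,0,-0.1,1]
    - [0,-0.7,1,0,0,-0.15,1]

```text
clock: 4.22
eef_pos: [459.4, 332.3, 344.6]
eef_rot: [3.141, 0.001, -2.933]
wrist_force: [1.3, 0.4, -0.5]
finger_gap: 25.7
finger_force: 45.0
```

>>> jog_arm:
  series:
    - [0,-0.25,0,0,0,-0.06,1]
    - [0,-0.5,0,0,0,-0.13,1]
    - [0,-0.75,0,0,0,-0.158,1]
    - [0,-1,0,0,0,-0.158,1]
    - [0,-1,0,0,0,-0.158,1]

```text
clock: 4.63
eef_pos: [459.7, 208.7, 344.7]
eef_rot: [-3.141, 0.001, 3.1]
wrist_force: [0.3, 1.7, -1.3]
finger_gap: 25.8
finger_force: 45.0
```

>>> jog_arm:
  series:
    - [0,-0.25,0,0,0,0,1]
    - [0,-0.5,0,0,0,0,1]
    - [0,-0.75,0,0,0,0,1]
    - [0,-1,0,0,0,0,1]
    - [0,-1,0,0,0,0,1]

```text
clock: 5.05
eef_pos: [459.6, 89.1, 344.3]
eef_rot: [-3.141, 0.001, 3.101]
wrist_force: [0.4, -0.1, -0.8]
finger_gap: 25.7
finger_force: 45.0
```

>>> jog_arm:
  series:
    - [0,-0.25,0,0,0,0,1]
    - [0,-0.5,0,0,0,0,1]
    - [0,-0.75,0,0,0,0,1]
    - [0,-1,0,0,0,0,1]
    - [0,-1,0,0,0,0,1]
    - [0,-1,0,0,0,0,1]

```text
clock: 5.55
eef_pos: [459.8, -28.2, 343.9]
eef_rot: [3.141, 0.0, 3.102]
wrist_force: [0.3, 1.0, -0.8]
finger_gap: 25.4
finger_force: 45.0
```

Run:
```python
from h import *
c=wsnap('w3'); s=manip.read_state(); print(s['eef_pos'],s['eef_rot'],s['joints'],s['wrist_force'],s['finger_gap'])
```

```text
[459.77842118 -27.33753072 343.79978784] [3.14133100e+00 2.58380443e-04 3.10295570e+00] [-1.39098967e-01  2.68335748e-02  1.53929897e+00  2.86248453e-04
  1.57522928e+00 -1.67125707e+00] [-0.24161775 -0.42971775 -0.63186843] 25.495459586556052
```

View pics/w3.png

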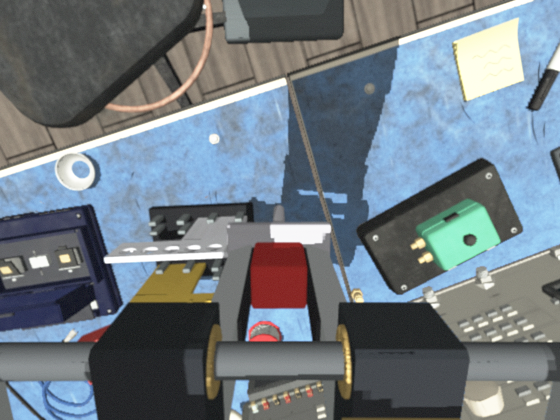

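Wrist view shows the hanger held level, with red block at (279,275), and the rack on the left. Next I fit the panel poses from the hole centres (scene) and the top edges (top).

Run:
```python
from h import *
from scipy.optimize import least_squares
s=load('scene1');t=load('top0');w=load('w3')
H=np.array([[0,y,140] for y in (51.7,27.7,3.7,-20.3,-44.3)])
E=np.array([[0,70,156],[0,-70,156]])
HS=np.array([[396.25,215.75],[404.5,218.75],[413,221.5],[421,224.5],[429.5,227.5]])
ES=np.array([[385.2,147],[443.5,146.5]])
EB=np.array([[386.4,175.8],[447,175.8]])
def g(p,L):
    c,s_=np.cos(p[2]),np.sin(p[2]); return np.c_[L[:,:2]@np.array([[c,s_],[-s_,c]])+p[:2],L[:,2]]
fs={'scene':lambda p:(proj(s,g(p,H))-HS).ravel(),'top':lambda p:(proj(t,g(p,E))-ES).ravel(),'bare':lambda p:(proj(t,g(p,E))-EB).ravel()}
fs['both']=lambda p:np.r_[fs['scene'](p),fs['top'](p)]
for k in fs:
    r=least_squares(fs[k],[596,-146,-.04]); print(k,r.x.round(3),np.round(r.fun,1))
# bare panel in wrist pic: top-edge ends
print(atz(w,(106,261),156),atz(w,(228,252),156))
```

```text
scene [ 5.97339e+02 -1.43495e+02  2.00000e-02] [ 0.1  0.  -0.  -0.1 -0.3  0.1  0.1  0.   0.1 -0. ]
top [ 5.94595e+02 -1.43955e+02  8.00000e-03] [-0.6  0.   0.6 -0. ]
bare [ 5.24403e+02 -1.47294e+02  1.00000e-03] [ 0.3 -0.  -0.3  0. ]
both [ 5.95805e+02 -1.43756e+02  9.00000e-03] [ 0.1  0.3 -0.1  0.2 -0.3  0.4  0.   0.4 -0.1  0.5 -0.7 -0.4  0.5 -0.6]
[ 527.61085889 -213.97252674  156.        ] [522.72439782 -83.54083183 156.        ]
```

Run:
```python
from h import *
def edge(f,z,lo,hi,cols,rows,name,side):
    c=load(f); g=c['frame'].astype(float); P=[]
    for u in range(*cols):
        col=g[rows[0]:rows[1],u]; v=(col[:,0]-col[:,2]) if name=='y' else col.min(1)
        d=np.diff(v); d=d if side=='up' else -d
        k=int(np.argmax(d)); w=np.clip(d[max(k-1,0):k+2],0,None); kk=max(k-1,0)
        P.append(atz(c,(u,rows[0]+(w@np.arange(kk,kk+len(w)))/w.sum()+.5),z))
    P=np.array(P); a,b=np.polyfit(P[:,1],P[:,0],1)
    for _ in range(3):
        r=P[:,0]-a*P[:,1]-b; m=abs(r)<1.5; a,b=np.polyfit(P[m,1],P[m,0],1)
    print(f,name,side,'yaw',-a,'x@-146',a*-146+b,m.sum(),len(P))
for f in('top0','top1'):
    edge(f,156,0,0,(392,440),(138,156),'y','up')
    edge(f,156,0,0,(392,442),(168,176),'b','up'); edge(f,156,0,0,(392,442),(174,184),'b','dn')
# yellow end extents on top edge
for f in('top0','top1'):
    c=load(f); r=c['frame'][146:149].astype(float).mean(0); v=r[:,0]-r[:,2]; print(f,v[380:392].round(),v[436:450].round()); 
    r=c['frame'][175:178].astype(float).mean(0).min(1); print(r[380:392].round(),r[440:452].round())
```

```text
top0 y up yaw 0.001755958737299 x@-146 599.5826418540602 48 48
top0 b up yaw 0.0008298859592963658 x@-146 530.2154551202268 50 50
top0 b dn yaw 0.0019449676385602153 x@-146 522.1440048504403 38 50
top1 y up yaw 0.001904989686689633 x@-146 599.5954925674286 48 48
top1 b up yaw 0.0009791981874970792 x@-146 530.2782874050181 50 50Traceback (most recent call last):
  File "<stdin>", line 15, in <module>
  File "<stdin>", line 11, in edge
    raise TypeError("expected non-empty vector for x")
TypeError: expected non-empty vector for x
```

>>> jog_arm:
  series:
    - [0.15,-0.2,0,0,0,0.025,1]
    - [0.35,-0.4,0,0,0,0.025,1]
    - [0.55,-0.6,0,0,0,0.025,1]
    - [0.75,-0.8,0,0,0,0.025,1]
    - [0.865,-1,0,0,0,0.025,1]
    - [0.865,-1,0,0,0,0.025,1]

```text
clock: 6.1
eef_pos: [565.3, -149.3, 341.8]
eef_rot: [3.141, -0.002, -3.141]
wrist_force: [-1.1, -0.5, -1.9]
finger_gap: 26.2
finger_force: 45.0
```

>>> jog_arm:
  series:
    - [0,-0.08,0,0,0,0,1]
    - [0,-0.137,-0.1,0,0,0,1]
    - [0,-0.137,-0.25,0,0,0,1]
    - [0,-0.137,-0.4,0,0,0,1]
    - [0,-0.137,-0.55,0,0,0,1]
    - [0,-0.137,-0.65,0,0,0,1]
    - [0,-0.137,-0.7,0,0,0,1]
    - [0,-0.137,-0.7,0,0,0,1]

```text
clock: 6.77
eef_pos: [562.9, -163.3, 258.1]
eef_rot: [3.141, -0.002, -3.139]
wrist_force: [-0.2, -0.5, -1.4]
finger_gap: 25.8
finger_force: 45.0
```

Run:
```python
from h import *
s=manip.read_state(); print(s['eef_pos'],s['eef_rot'],s['wrist_force'],s['finger_gap'])
c=snap('scene','scene2'); w=wsnap('w4')
P=np.array([[596.5,-164,140],[596.5,-184,140]]); print(proj(c,P))
a=cv2.resize(c['frame'][170:290,340:460,::-1],(500,500),interpolation=cv2.INTER_CUBIC)
b=cv2.resize(w['frame'][180:380,180:380,::-1],(300,300))
o=np.zeros((500,800,3),np.uint8); o[:,:500]=a; o[:300,500:]=b; cv2.imwrite('pics/c4.png',o)
```

```text
[ 562.89218733 -163.33257514  258.14111352] [ 3.14090609e+00 -1.74226515e-03 -3.13944805e+00] [-0.21310636 -0.45975143 -1.42777759] 25.83160421177899
[[421.037738   224.79971799]
 [428.04123342 227.37267546]]
```

View pics/c4.png

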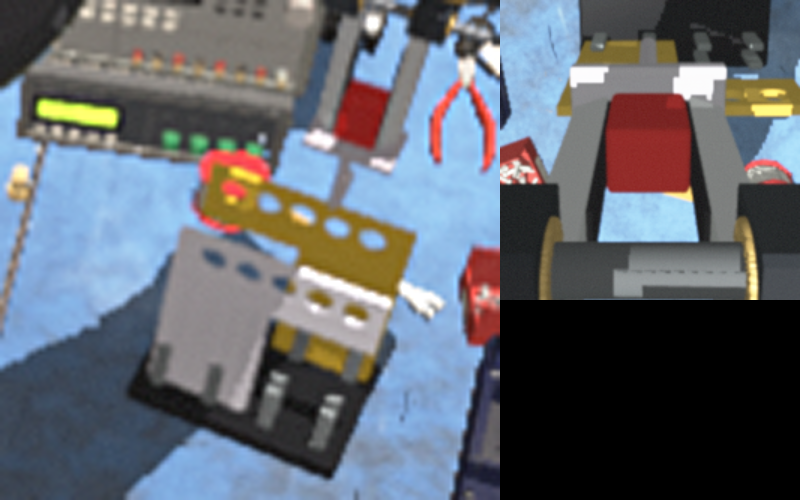

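The hook now hangs at crop (340,205), above the gap between the panels and in line with the target hole, which is second from the right at crop (338,228). Descending between the panels, then pushing forward.

>>> jog_arm:
  series:
    - [0.005,-0.006,-0.1,0,0,0,1]
    - [0.005,-0.006,-0.2,0,0,0,1]
    - [0.005,-0.006,-0.3,0,0,0,1]
    - [0.005,-0.006,-0.4,0,0,0,1]
    - [0.005,-0.006,-0.471,0,0,0,1]
    - [0.005,-0.006,-0.471,0,0,0,1]
    - [0.005,-0.006,-0.471,0,0,0,1]

```text
clock: 7.45
eef_pos: [564.0, -164.8, 202.6]
eef_rot: [3.141, -0.001, -3.14]
wrist_force: [0.2, -0.0, -0.3]
finger_gap: 25.7
finger_force: 45.0
```

Run:
```python
from h import *
s=manip.read_state(); p=s['eef_pos']; print(p,s['eef_rot'],s['wrist_force'],s['finger_gap'])
c=snap('scene','scene3'); t=p-[0,0,63.6]
print(proj(c,np.array([[t[0]+18,t[1],t[2]+4.5],t,[596.5,-164,140]])))
a=cv2.resize(c['frame'][195:255,385:465,::-1],(800,600),interpolation=cv2.INTER_CUBIC); cv2.imwrite('pics/c5.png',a)
```

```text
[ 564.04832462 -164.79416713  202.62535444] [ 3.14139436e+00 -5.18137734e-04 -3.14031354e+00] [ 0.16323879 -0.03279094 -0.29848196] 25.664640323569177
[[419.97795461 227.075835  ]
 [417.5949777  232.17876064]
 [421.037738   224.79971799]]
```

View pics/c5.png

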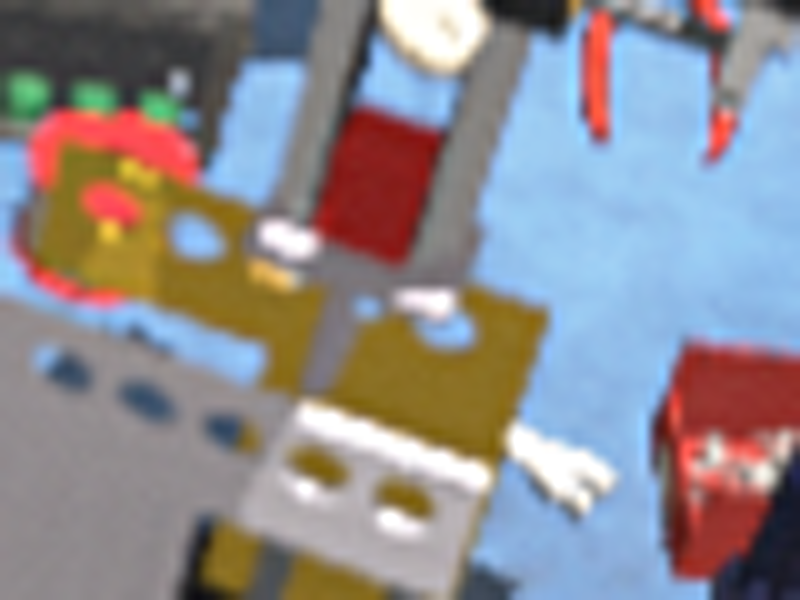

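The rod and the target hole, partly visible at crop (365,305), match the projection. Inserting.

>>> jog_arm:
  series:
    - [0.03,0.004,-0.008,0,0,0,1]
    - [0.065,0.004,-0.008,0,0,0,1]
    - [0.1,0.004,-0.008,0,0,0,1]
    - [0.135,0.004,-0.008,0,0,0,1]
    - [0.17,0.004,-0.008,0,0,0,1]
    - [0.2,0.004,-0.008,0,0,0,1]
    - [0.2,0.004,-0.008,0,0,0,1]

```text
clock: 8.08
eef_pos: [588.7, -164.3, 201.8]
eef_rot: [3.142, 0.0, -3.14]
wrist_force: [-0.3, -0.3, -1.7]
finger_gap: 25.3
finger_force: 45.0
```

>>> jog_arm:
  series:
    - [0.03,0,0,0,0,0,1]
    - [0.05,0,0,0,0,0,1]
    - [0.07,0,0,0,0,0,1]
    - [0.07,0,0,0,0,0,1]

```text
clock: 8.42
eef_pos: [596.8, -164.3, 201.9]
eef_rot: [3.142, 0.0, -3.14]
wrist_force: [-0.4, 0.3, -0.9]
finger_gap: 25.6
finger_force: 45.0
```

Run:
```python
from h import *
s=manip.read_state(); p=s['eef_pos']; print(p,s['eef_rot'],s['wrist_force'],s['moment'],s['finger_gap'])
```

```text
[ 596.80994674 -164.2831047   201.86815223] [ 3.14159067e+00  5.82476121e-05 -3.14017691e+00] [-0.41612397  0.31460811 -0.88882151] [ 0.05035318 -0.04078367  0.02168219] 25.56750300399627
```

No contact. Lifting slowly.

>>> jog_arm:
  series:
    - [0,0,0.02,0,0,0,1]
    - [0,0,0.04,0,0,0,1]
    - [0,0,0.055,0,0,0,1]
    - [0,0,0.07,0,0,0,1]
    - [0,0,0.09,0,0,0,1]
    - [0,0,0.11,0,0,0,1]
    - [0,0,0.13,0,0,0,1]
    - [0,0,0.13,0,0,0,1]

```text
clock: 9.08
eef_pos: [596.6, -164.4, 218.1]
eef_rot: [-3.141, 0.001, -3.14]
wrist_force: [0.7, 0.0, -3.0]
finger_gap: 25.9
finger_force: 45.0
```

>>> jog_arm:
  series:
    - [0,0,0.04,0,0,0,1]
    - [0,0,0.08,0,0,0,1]
    - [0,0,0.13,0,0,0,1]
    - [0,0,0.18,0,0,0,1]
    - [0,0,0.23,0,0,0,1]
    - [0,0,0.28,0,0,0,1]
    - [0,0,0.33,0,0,0,1]
    - [0,0,0.38,0,0,0,1]

```text
clock: 9.75
eef_pos: [596.5, -164.3, 263.8]
eef_rot: [-3.142, 0.0, -3.14]
wrist_force: [-0.6, -0.4, -2.4]
finger_gap: 25.6
finger_force: 45.0
```

>>> jog_arm:
  series:
    - [0,0,0.06,0,0,0,1]
    - [0,0,0.12,0,0,0,1]
    - [0,0,0.2,0,0,0,1]
    - [0,0,0.28,0,0,0,1]
    - [0,0,0.36,0,0,0,1]
    - [0,0,0.44,0,0,0,1]
    - [0,0,0.48,0,0,0,1]
    - [0,0,0.5,0,0,0,1]

```text
clock: 10.42
eef_pos: [596.6, -164.3, 324.3]
eef_rot: [-3.141, 0.001, -3.14]
wrist_force: [0.3, -0.1, -2.7]
finger_gap: 25.8
finger_force: 45.0
```

Run:
```python
from h import *
s=manip.read_state(); p=s['eef_pos']; print(p,s['eef_rot'],s['wrist_force'],s['moment'],s['finger_gap'])
c=snap('scene','scene4'); 
a=cv2.resize(c['frame'][155:290,340:520,::-1],(800,600),interpolation=cv2.INTER_CUBIC); cv2.imwrite('pics/c6.png',a)
```

```text
[ 596.62518202 -164.34192362  324.25537041] [-3.14117010e+00  1.17807492e-03 -3.14020625e+00] [ 0.26719598 -0.11551276 -2.71607679] [-0.01121674  0.02835338  0.01472424] 25.822671684543078
```

View pics/c6.png

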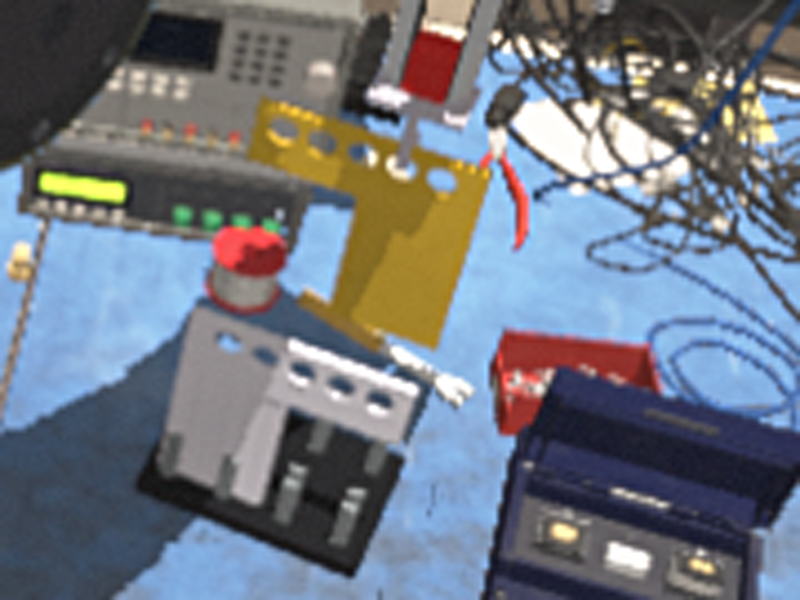

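The panel hangs level on the second hole from the right, clear of the rack, and the bare panel is undisturbed. I have now viewed all ten pictures, so from here I'll check numerically. I raise the panel to clear the bare panel's top and work out where the turquoise look-alike lies relative to the seating path.

>>> jog_arm:
  series:
    - [0,0,0.05,0,0,0,1]
    - [0,0,0.12,0,0,0,1]
    - [0,0,0.2,0,0,0,1]
    - [0,0,0.28,0,0,0,1]
    - [0,0,0.36,0,0,0,1]
    - [0,0,0.44,0,0,0,1]
    - [0,0,0.48,0,0,0,1]
    - [0,0,0.5,0,0,0,1]

```text
clock: 11.13
eef_pos: [596.6, -164.3, 384.3]
eef_rot: [-3.141, 0.001, -3.14]
wrist_force: [-0.7, 0.0, -2.7]
finger_gap: 25.5
finger_force: 45.0
```

>>> jog_arm:
  series:
    - [-0.03,0,0,0,0,0,1]
    - [-0.1,0,0,0,0,0,1]
    - [-0.2,0,0,0,0,0,1]
    - [-0.32,0,0,0,0,0,1]
    - [-0.44,0.02,0,0,0,0,1]
    - [-0.56,0.06,0,0,0,0,1]
    - [-0.66,0.13,0,0,0,0,1]
    - [-0.74,0.22,0,0,0,0,1]

```text
clock: 11.8
eef_pos: [506.4, -137.9, 382.7]
eef_rot: [3.142, -0.001, -3.141]
wrist_force: [-0.2, 0.2, -3.5]
finger_gap: 25.4
finger_force: 45.0
```

Run:
```python
from h import *
s=manip.read_state(); print(s['eef_pos'],s['eef_rot'],s['wrist_force'],s['finger_gap'])
d=np.array([np.cos(.445),np.sin(.445)]);n=np.array([-d[1],d[0]])
for f in('w1','top0'):
    c=load(f); h=cv2.cvtColor(c['frame'],cv2.COLOR_RGB2HSV); m=cv2.inRange(h,(80,150,40),(92,255,255))
    k,l,st,ce=cv2.connectedComponentsWithStats(m)
    for i in range(1,k):
        if st[i,4]<60: continue
        v,u=np.where(l==i); print(f,st[i])
        for z in(0,25,50):
            P=np.array([atz(c,q,z)[:2] for q in np.c_[u,v][::5]])-[459.5,416.4]; print(z,(P@d).min().round(),(P@d).max().round(),(P@n).min().round(),(P@n).max().round())
```

```text
[ 506.431852   -137.94733507  382.69113813] [ 3.14151956e+00 -6.34039048e-04 -3.14111386e+00] [-0.24710224  0.20917685 -3.50456547] 25.44647799733081
w1 [264 100  37  37 225]
0 -144.0 -81.0 74.0 123.0
25 -143.0 -83.0 76.0 122.0
50 -142.0 -84.0 77.0 121.0
top0 [160 243  22  33 265]
0 -133.0 -54.0 77.0 124.0
25 -136.0 -58.0 72.0 118.0
50 -138.0 -62.0 66.0 111.0
```

The look-alike lies at stand y ≥ 66 mm and the panel's low leg spans −50 to +20, so the path is clear. Carrying to in front of the stand.

>>> jog_arm:
  series:
    - [-0.05,0.11,0,0,0,0,1]
    - [-0.08,0.23,0,0,0,0,1]
    - [-0.1,0.35,0,0,0,0,1]
    - [-0.1,0.48,0,0,0,0,1]
    - [-0.1,0.61,0,0,0,0,1]
    - [-0.1,0.74,0,0,0,0,1]
    - [-0.1,0.87,0,0,0,0,1]
    - [-0.1,1,0,0,0,0,1]

```text
clock: 12.47
eef_pos: [495.4, -16.7, 382.8]
eef_rot: [3.142, -0.001, -3.14]
wrist_force: [0.2, 0.2, -2.7]
finger_gap: 25.5
finger_force: 45.0
```

>>> jog_arm:
  series:
    - [-0.02,0.125,0,0,0,0.01,1]
    - [-0.05,0.25,0,0,0,0.02,1]
    - [-0.08,0.375,0,0,0,0.03,1]
    - [-0.11,0.5,0,0,0,0.04,1]
    - [-0.14,0.625,0,0,0,0.055,1]
    - [-0.18,0.75,0,0,0,0.07,1]
    - [-0.21,0.875,0,0,0,0.085,1]
    - [-0.25,1,0,0,0,0.1,1]

```text
clock: 13.13
eef_pos: [465.2, 103.2, 382.8]
eef_rot: [3.142, -0.001, -2.982]
wrist_force: [0.3, 1.4, -2.5]
finger_gap: 25.9
finger_force: 45.0
```

>>> jog_arm:
  series:
    - [-0.03,0.125,0,0,0,0.012,1]
    - [-0.06,0.25,0,0,0,0.025,1]
    - [-0.09,0.375,0,0,0,0.037,1]
    - [-0.12,0.5,0,0,0,0.05,1]
    - [-0.15,0.625,0,0,0,0.062,1]
    - [-0.18,0.75,0,0,0,0.075,1]
    - [-0.22,0.875,0,0,0,0.087,1]
    - [-0.25,1,0,0,0,0.1,1]

```text
clock: 13.8
eef_pos: [435.0, 223.1, 382.8]
eef_rot: [-3.142, -0.001, -2.825]
wrist_force: [-0.1, -0.1, -2.8]
finger_gap: 25.5
finger_force: 45.0
```

>>> jog_arm:
  series:
    - [-0.03,0.12,0,0,0,0.012,1]
    - [-0.06,0.24,0,0,0,0.025,1]
    - [-0.1,0.36,0,0,0,0.037,1]
    - [-0.14,0.48,0,0,0,0.05,1]
    - [-0.18,0.59,0,0,0,0.06,1]
    - [-0.21,0.7,0,0,0,0.07,1]
    - [-0.24,0.8,0,0,0,0.08,1]
    - [-0.25,0.9,0,0,0,0.083,1]

```text
clock: 14.47
eef_pos: [405.0, 331.1, 383.0]
eef_rot: [-3.142, -0.0, -2.694]
wrist_force: [0.5, 0.1, -3.1]
finger_gap: 25.2
finger_force: 45.0
```

>>> jog_arm:
  series:
    - [0,0.09,0,0,0,0,1]
    - [0,0.17,0,0,0,0,1]
    - [0,0.24,0,0,0,0,1]
    - [0,0.3,0,0,0,0,1]
    - [0,0.35,0,0,0,0,1]
    - [0,0.38,0,0,0,0,1]
    - [0,0.4,0,0,0,0,1]
    - [0,0.4,0,0,0,0,1]

```text
clock: 15.13
eef_pos: [405.7, 378.3, 383.0]
eef_rot: [-3.142, -0.0, -2.696]
wrist_force: [0.3, 0.1, -2.2]
finger_gap: 26.1
finger_force: 45.0
```

```bash
cat > ck.py <<'E'
from h import *
s=manip.read_state(); p=s['eef_pos']; print(s['clock'],p,s['eef_rot'],s['wrist_force'],s['finger_gap'])
d=np.array([np.cos(.445),np.sin(.445)]);n=np.array([-d[1],d[0]]); q=p[:2]-[459.7,416.4]
print('stand frame offset',q@d,q@n,'z over seat',p[2]-223.6,'world to go',-q)
E
python3 ck.py
```

```text
15.1333 [405.72694695 378.29801264 383.03490749] [-3.14158973e+00 -1.28806892e-04 -2.69573414e+00] [ 0.29739997  0.07097787 -2.24814707] 26.098649238756504
stand frame offset -65.11795404078507 -11.158134156715775 z over seat 159.4349074882422 world to go [53.97305305 38.10198736]
```

>>> jog_arm:
  series:
    - [-0.006,0.03,0,0,0,0,1]
    - [-0.012,0.06,-0.05,0,0,0,1]
    - [-0.018,0.095,-0.12,0,0,0,1]
    - [-0.018,0.095,-0.22,0,0,0,1]
    - [-0.018,0.095,-0.32,0,0,0,1]
    - [-0.018,0.095,-0.42,0,0,0,1]
    - [-0.018,0.095,-0.52,0,0,0,1]
    - [-0.018,0.095,-0.62,0,0,0,1]

```text
clock: 15.8
eef_pos: [403.2, 389.5, 307.2]
eef_rot: [-3.141, -0.001, -2.696]
wrist_force: [0.5, 0.0, -3.3]
finger_gap: 26.0
finger_force: 45.0
```

>>> jog_arm:
  series:
    - [0,0,-0.1,0,0,0,1]
    - [0,0,-0.2,0,0,0,1]
    - [0,0,-0.3,0,0,0,1]
    - [0,0,-0.4,0,0,0,1]
    - [0,0,-0.5,0,0,0,1]
    - [0,0,-0.57,0,0,0,1]
    - [0,0,-0.61,0,0,0,1]
    - [0,0,-0.62,0,0,0,1]

```text
clock: 16.47
eef_pos: [403.2, 389.4, 233.3]
eef_rot: [-3.141, -0.001, -2.696]
wrist_force: [0.6, -0.2, -1.8]
finger_gap: 25.7
finger_force: 45.0
```

>>> jog_arm:
  series:
    - [0,0,0,0,0,0,1]
    - [0,0,0,0,0,0,1]
    - [0,0,0,0,0,0,1]
    - [0,0,0,0,0,0,1]
    - [0,0,0,0,0,0,1]
    - [0,0,0,0,0,0,1]
    - [0,0,0,0,0,0,1]
    - [0,0,0,0,0,0,1]

```text
clock: 17.13
eef_pos: [403.5, 389.5, 234.4]
eef_rot: [3.142, 0.0, -2.696]
wrist_force: [0.7, -0.2, -2.7]
finger_gap: 25.2
finger_force: 45.0
```

```bash
python3 ck.py
```

```text
17.1333 [403.52456517 389.48740633 234.39131519] [ 3.14156106e+00  1.12550122e-04 -2.69577673e+00] [ 0.6917702  -0.22406993 -2.67029291] 25.229789460194095
stand frame offset -62.28928463203998 -0.11043548197824293 z over seat 10.791315193414476 world to go [56.17543483 26.91259367]
```

>>> jog_arm:
  series:
    - [0.01,0.005,0,0,0,0,1]
    - [0.035,0.017,0,0,0,0,1]
    - [0.07,0.034,0,0,0,0,1]
    - [0.105,0.05,0,0,0,0,1]
    - [0.14,0.067,0,0,0,0,1]
    - [0.175,0.084,0,0,0,0,1]
    - [0.21,0.101,0,0,0,0,1]
    - [0.245,0.117,0,0,0,0,1]

```text
clock: 17.8
eef_pos: [433.4, 403.7, 234.2]
eef_rot: [-3.142, -0.0, -2.696]
wrist_force: [-0.1, 0.2, -2.3]
finger_gap: 25.8
finger_force: 45.0
```

>>> jog_arm:
  series:
    - [0.035,0.017,0,0,0,0,1]
    - [0.07,0.034,0,0,0,0,1]
    - [0.105,0.05,0,0,0,0,1]
    - [0.14,0.067,0,0,0,0,1]
    - [0.175,0.084,0,0,0,0,1]
    - [0.2,0.096,0,0,0,0,1]
    - [0.218,0.104,0,0,0,0,1]
    - [0.223,0.107,0,0,0,0,1]

```text
clock: 18.47
eef_pos: [459.9, 416.5, 234.2]
eef_rot: [-3.142, -0.0, -2.696]
wrist_force: [0.4, -0.1, -3.4]
finger_gap: 26.1
finger_force: 45.0
```

>>> jog_arm:
  series:
    - [0,0,0,0,0,0,1]
    - [0,0,0,0,0,0,1]
    - [0,0,0,0,0,0,1]
    - [0,0,0,0,0,0,1]
    - [0,0,0,0,0,0,1]
    - [0,0,0,0,0,0,1]
    - [0,0,0,0,0,0,1]
    - [0,0,0,0,0,0,1]

```text
clock: 19.13
eef_pos: [459.6, 416.4, 234.3]
eef_rot: [-3.142, 0.0, -2.696]
wrist_force: [-0.1, 0.2, -3.5]
finger_gap: 25.6
finger_force: 45.0
```

```bash
python3 ck.py
```

```text
19.1333 [459.6465385  416.35541601 234.34106815] [-3.14157583e+00  9.98519635e-06 -2.69574557e+00] [-0.08647426  0.18117324 -3.50758394] 25.617976780691798
stand frame offset -0.06744645467589885 -0.017229062126637218 z over seat 10.741068151893444 world to go [0.0534615  0.04458399]
```

Lowering 10.5 mm onto the seat.

>>> jog_arm:
  series:
    - [0,0,-0.015,0,0,0,1]
    - [0,0,-0.03,0,0,0,1]
    - [0,0,-0.045,0,0,0,1]
    - [0,0,-0.06,0,0,0,1]
    - [0,0,-0.073,0,0,0,1]
    - [0,0,-0.083,0,0,0,1]
    - [0,0,-0.09,0,0,0,1]
    - [0,0,-0.09,0,0,0,1]

```text
clock: 19.8
eef_pos: [459.7, 416.4, 223.6]
eef_rot: [3.142, 0.0, -2.696]
wrist_force: [-0.5, 0.0, -0.9]
finger_gap: 25.9
finger_force: 45.0
```

>>> jog_arm:
  series:
    - [0,0,0,0,0,0,1]
    - [0,0,0,0,0,0,1]
    - [0,0,0,0,0,0,1]
    - [0,0,0,0,0,0,1]
    - [0,0,0,0,0,0,1]
    - [0,0,0,0,0,0,1]
    - [0,0,0,0,0,0,1]
    - [0,0,0,0,0,0,1]

```text
clock: 20.47
eef_pos: [459.7, 416.4, 223.6]
eef_rot: [3.142, 0.0, -2.696]
wrist_force: [-1.2, -0.4, -0.1]
finger_gap: 25.8
finger_force: 45.0
```

```bash
python3 ck.py
```

```text
20.4667 [459.65492104 416.37479347 223.57281822] [ 3.14155481e+00  3.27594917e-05 -2.69570234e+00] [-1.18580001 -0.41417904 -0.12496058] 25.773723432092392
stand frame offset -0.051539095136496356 -0.0033470896769870646 z over seat -0.02718178284874284 world to go [0.04507896 0.02520653]
```

The stand now carries the weight. Opening, rising clear and letting it settle.

>>> jog_arm:
  series:
    - [0,0,0,0,0,0,0.6]
    - [0,0,0,0,0,0,0.4]
    - [0,0,0,0,0,0,0.2]
    - [0,0,0,0,0,0,0.2]
    - [0,0,0,0,0,0,0.2]
    - [0,0,0,0,0,0,0.2]
    - [0,0,0,0,0,0,0.2]
    - [0,0,0,0,0,0,0.2]

```text
clock: 21.13
eef_pos: [459.7, 416.4, 223.6]
eef_rot: [-3.142, 0.0, -2.696]
wrist_force: [0.4, -0.3, -0.1]
finger_gap: 74.1
finger_force: 0.0
```

>>> jog_arm:
  series:
    - [0,0,0.05,0,0,0,0.2]
    - [0,0,0.15,0,0,0,0.2]
    - [0,0,0.3,0,0,0,0.2]
    - [0,0,0.5,0,0,0,0.2]
    - [0,0,0.7,0,0,0,0.2]
    - [0,0,0.9,0,0,0,0.2]
    - [0,0,1,0,0,0,0.2]
    - [0,0,1,0,0,0,0.2]

```text
clock: 21.8
eef_pos: [460.0, 416.6, 347.9]
eef_rot: [3.14, 0.006, -2.696]
wrist_force: [-0.2, 0.4, -0.3]
finger_gap: 75.5
finger_force: 0.0
```

>>> jog_arm:
  series:
    - [-0.1,0,0.1,0,0,0,0.2]
    - [-0.2,0,0.2,0,0,0,0.2]
    - [-0.3,0,0.2,0,0,0,0.2]
    - [-0.4,0,0.2,0,0,0,0.2]
    - [-0.4,0,0.2,0,0,0,0.2]
    - [-0.4,0,0.2,0,0,0,0.2]
    - [-0.4,0,0.2,0,0,0,0.2]
    - [-0.4,0,0.2,0,0,0,0.2]

```text
clock: 22.47
eef_pos: [411.9, 416.3, 367.4]
eef_rot: [-3.141, -0.0, -2.696]
wrist_force: [0.1, -0.1, -0.1]
finger_gap: 75.3
finger_force: 0.0
```

>>> jog_arm:
  series:
    - [0,0,0,0,0,0,0.2]
    - [0,0,0,0,0,0,0.2]
    - [0,0,0,0,0,0,0.2]
    - [0,0,0,0,0,0,0.2]
    - [0,0,0,0,0,0,0.2]
    - [0,0,0,0,0,0,0.2]
    - [0,0,0,0,0,0,0.2]
    - [0,0,0,0,0,0,0.2]

```text
clock: 23.13
eef_pos: [411.7, 416.4, 367.6]
eef_rot: [3.142, 0.0, -2.696]
wrist_force: [-0.6, 0.1, -0.8]
finger_gap: 74.8
finger_force: 0.0
```

Run:
```python
from h import *
a=[]
for i in range(2):
    c=wsnap(f'e{i}'); t=snap('top',f'et{i}'); a.append(c)
d=np.array([np.cos(.445),np.sin(.445)]);n=np.array([-d[1],d[0]])
print(manip.read_state()['clock'], 'motion diff', np.abs(a[0]['frame'].astype(int)-a[1]['frame']).max())
for i,c in enumerate(a):
    h=cv2.cvtColor(c['frame'],cv2.COLOR_RGB2HSV)
    m=cv2.inRange(h,(0,150,60),(7,255,255))|cv2.inRange(h,(173,150,60),(180,255,255)); k,l,st,ce=cv2.connectedComponentsWithStats(m); j=1+np.argmax(st[1:,4]); q=(atz(c,ce[j],240)[:2]-[459.5,416.4]); print('red',st[j],q@d,q@n)
    m=cv2.inRange(h,(18,140,50),(28,255,255)); k,l,st,ce=cv2.connectedComponentsWithStats(m)
    for j in np.argsort(-st[1:,4])[:3]+1: 
        v,u=np.where(l==j); P=np.array([atz(c,x,170) for x in np.c_[u,v][::3]])[:,:2]-[459.5,416.4]; print('yel',st[j],ce[j].round(1),'x',(P@d).min(),(P@d).max(),'y',(P@n).min(),(P@n).max())
```

```text
23.3333 motion diff 65
red [241 234  29  34 909] -3.5667874738928047 1.1228773514399601
yel [284 214  60  17 833] [312.6 222. ] x -16.898916475059732 0.9477162233940657 y 28.51055089978704 89.35185428939647
yel [215 197  63  36 816] [246.2 209.5] x -35.30536209195373 2.1219116491446077 y -45.09483472696589 20.03623778281027
red [241 234  29  34 912] -3.5274440217032303 1.1187431542659656
yel [284 214  60  17 835] [312.7 222. ] x -16.880212268382685 0.9659104250164374 y 28.491828071812776 89.32910882404997
yel [215 197  63  36 823] [246.1 209.5] x -35.28424299038106 3.2659752918759124 y -45.109608394261954 18.972284664470514
```

The hanger is seated. The bar end shows at y = 89.3 mm (90 expected if level) and is still to within 0.1 px. I'll let it settle a little longer, then hand in.

>>> jog_arm:
  series:
    - [0,0,0,0,0,0,0.2]
    - [0,0,0,0,0,0,0.2]
    - [0,0,0,0,0,0,0.2]
    - [0,0,0,0,0,0,0.2]
    - [0,0,0,0,0,0,0.2]
    - [0,0,0,0,0,0,0.2]
    - [0,0,0,0,0,0,0.2]
    - [0,0,0,0,0,0,0.2]

```text
clock: 24.0
eef_pos: [411.7, 416.4, 367.5]
eef_rot: [3.142, 0.0, -2.696]
wrist_force: [-0.1, 0.2, -0.4]
finger_gap: 75.1
finger_force: 0.0
```

>>> jog_arm:
  series:
    - [0,0,0,0,0,0,0.2]
    - [0,0,0,0,0,0,0.2]
    - [0,0,0,0,0,0,0.2]
    - [0,0,0,0,0,0,0.2]
    - [0,0,0,0,0,0,0.2]
    - [0,0,0,0,0,0,0.2]
    - [0,0,0,0,0,0,0.2]
    - [0,0,0,0,0,0,0.2]

```text
clock: 24.67
eef_pos: [411.7, 416.4, 367.5]
eef_rot: [3.142, -0.0, -2.696]
wrist_force: [-0.2, -0.1, -0.2]
finger_gap: 75.5
finger_force: 0.0
```

>>> jog_arm:
  series:
    - [0,0,0,0,0,0,0.2]
    - [0,0,0,0,0,0,0.2]
    - [0,0,0,0,0,0,0.2]
    - [0,0,0,0,0,0,0.2]
    - [0,0,0,0,0,0,0.2]
    - [0,0,0,0,0,0,0.2]
    - [0,0,0,0,0,0,0.2]
    - [0,0,0,0,0,0,0.2]

```text
clock: 25.33
eef_pos: [411.7, 416.4, 367.5]
eef_rot: [-3.142, 0.0, -2.696]
wrist_force: [-0.2, 0.3, 0.1]
finger_gap: 75.3
finger_force: 0.0
```

```bash
python3 -c "
from cell import manip
print(manip.sign_off())"
```

```text
the job is handed in; nothing more can be done
None
```

I handed the job in at 25.3 s: the hanger is back in its seat with the yellow panel hanging from the −20.3 mm hole, level and still in the last camera check, and the bare panel was still in its slot when last viewed; the sign-off returned no verdict.

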